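Clamp the cocktail shaker for wheeling the drinks trolley

ROBOT

A 7-joint arm with a two-finger parallel gripper is mounted at the origin on the work surface. World frame = base frame: x ahead of the robot, y to its left, z up, the work surface at z = 0. Lengths are in m, angles in rad, forces in N, time in s.
With the tool pointing down it reaches from about 0.4 to 0.85 m from the base axis. Payload 4.5 kg.
Tool frame: the origin (TCP) lies midway between the tips of the shut fingers; the grasp point (between the pads) lies 19 mm behind it; z points along the fingers, y is the direction in which the jaws open and shut (so a half turn about z gives the same grasp; the last joint's range is limited). The gripper opens to 88 mm and grips with 3 to 60 N. Pads are 18 mm wide; open, the fingers measure 123 mm over their backs; the gripper's body (75 mm by 187 mm) begins 45 mm behind the grasp point.
Start: joints at [-1.268, 0.689, -0.195, 1.565, 0.157, 0.902, -0.215], TCP at [0.166, 0.603, 0.239] pointing down, gripper open.
Joint ranges: [-3.01, 3.01], [-0.46, 2.08], [-1.47, 1.51], [0.13, 2.56], [-1, 4.14], [0.04, 2.09], [-2.66, 2.66]. Speed limits (rad/s): [2.57, 2.57, 3.14, 3.14, 3.14, 3.14, 3.14].

INTERFACE

Orientations are given as [roll, pitch, yaw] about the fixed x, y, z axes, in that order (R = Rz(yaw) Ry(pitch) Rx(roll)).
In Python, from station import manip, get_image, finder gives the robot as it stands. The module is installed in compiled form; this text tells all that it offers.
- The arm moves only by the tool step_arm, never from a script. Its argument "targets" is a list of rows, each a list of 5 numbers: the finger opening in m, from 0 to 0.0881, then the shift along the world's x, y, z in m, then the turn about the world's z in degrees. In form: [[grip, dx, dy, dz, roll], ...]. A call has 1 to 20 rows; each row shifts and turns the commanded pose from where the row before left it; what a row does not reach is not made up. A row lasts 1/8 s, in which the tool goes at most 62.5 mm and 10.7 degrees, less where a joint would pass 70% of its speed; a pose out of reach is approached as far as the arm can. A call is refused whole if a number of a shift passes 0.0625 or a number of a turn 10.7, either way. A call with a gripper value outside its range is refused whole. The fingers move at their own pace and stop on an object; "squeeze" is the grip in N (left out, the last holds). Time passes only in rows, so rows that do not move let the fingers close. It gives the time, the measured TCP pose, the force and the opening at its end, in the units of the state.
- manip.get_obs(): the state, without advancing time (a new reading comes with each control period).
- get_image(name): name is "side" or "top" or "wrist"; returns a dict with "frame" (384x512x3 uint8, blue, green, red), "fx", "fy", "cx", "cy" (pixels), "k1" (the pictures are not rectified: a ray, as slopes to the right and down, at radius r is drawn at 1 + k1 r^2 times it, then the intrinsics apply), "rvec" (rotation vector, rad) and "tvec" (3), from world to camera coordinates, as OpenCV has them. Camera axes: x right, y down, z forward; pixel columns grow to the right and rows downward; lengths in m; the calibration is good to about 2 mm. A picture is of the moment at which its call begins. There is no depth.
- manip.sign_off(): hands the job in, once; it reports no verdict.
Trained networks look in a picture, given as the dict that the camera call returned (one of the last four; its "shot" number tells which), for a name from the list of things; names that differ only in an ending like _2 or _b are one class to them, and where a whole thing is asked for, a point or a joint stands for the part that bears it (a point fixed in the world has none). Each returns a list of dicts, best first, with "score" (0 to 1); they miss things now and then, are a little off and sometimes report something else, mostly with a low value. They report only what shows in the picture. A call takes as long as a camera call. They do not tell look-alikes from the thing itself.
- finder.look_for(target, picture): "rect" ([left, top, right, bottom] in pixels, round what is visible of it).
- finder.spot_point(target, picture): "at" ([column, row] in pixels: a listed point, or the origin of a listed thing).
The state is a dict: "clock": time; "joint_positions": joint angles; "dq": joint speeds; "joint_efforts": joint torques, N m; "ee_pos": TCP position; "orientation": TCP orientation; "wrist_force": force on the tool from outside, world axes, zero at the start; "wrist_torque": the same for the moment, N m; "gripper_width": finger opening in m.
Only numpy, scipy, OpenCV 4.12 (cv2) and the standard library are available. Lean on these libraries where they do the work, as an engineer would, in place of code of your own. Each camera call takes 0.05 s, during which the arm holds its last target.

TASK

The drinks trolley is about to be wheeled over a doorsill. Stand the cocktail shaker upright in the empty bay of the travel clamp and let go of it, then wind the clamp's jaw up to it by turning the black knob, until the sprung pad holds the shaker snugly but gently against the V-shaped stop (the pad pushed in on its spring by about 2 mm), and let go. Never squeeze the shaker hard with the clamp, and do not disturb the tumblers, jigger and muddler.

Things in the scene. Friction and masses are not known exactly. Their poses are not given: they have to be found in the camera images.
- cradle: The travel clamp's fixed base: a black steel plate 84 x 390 x 8 mm on the glass shelf. Origin at shelf height under the plate, 10 mm from its middle towards the knob end; z up, y along the plate from the knob end (-y) to the stop end (+y). Other parts of the clamp are described along these axes.
- seat (a point): Nominal place, on the plate's top, of the shaker's axis when pressed home in the smooth grey plastic V stop (60 mm tall, at the +y end, opening to -y): x 0, y 120, z 8 mm in the cradle's frame. The stop is set by hand and truly stands up to 6 mm nearer or farther along y. That is not measured: feel when the jaw meets resistance.
- bay (a point): Where to stand the shaker: middle of the empty bay on the plate's top (cork patch): x 0, y 110, z 8 mm in the cradle's frame. The pad waits 11 to 23 mm short of a shaker standing here, and a shaker here can slide 4 to 16 mm on before it is home in the stop; the jaw pushes it there.
- carriage: The jaw: an aluminium block 58 x 66 mm, top 46 mm above the shelf, sliding along the cradle's y. Origin on the knob's axis at shelf height; axes as the cradle's. A tube (top at 45 mm) runs from it to +y and carries the pad. It drags with a constant friction of about 24 N (0.36 N m at the knob), which keeps it where it is left; force on the pad adds 0.015 N m per N at the knob.
- pad_face (a point): Centre of the face of the jaw's smooth grey plastic pad when unpressed: 135 mm ahead (+y) of the knob's axis, 38 mm above the shelf; the pad is 44 mm wide, 36 mm tall. It sits on a spring of 5 N per mm with 8 mm of stroke; a green plunger shows behind it. Snug is 1 to 3 mm pressed in (5 to 15 N); over 20 N (4 mm) is too hard.
- knob_grip (a point): Centre of the knob, where to grip it from above: round, upright, black, ribbed, 48 mm across, from 62 to 92 mm above the shelf (this point at 77 mm), so any yaw of the grip will do. It sits on the carriage and travels with it.
- knob (a joint): Turn of the knob in rad, growing clockwise seen from above. Each radian moves the carriage, with the knob itself, 15 mm along the cradle's +y, so the hand must travel with it as it turns. About 1.1 to 2.8 rad more are needed, so let go and take a fresh grip on the way. It can be turned farther than needed.
- shaker_mid (a point): Centre of the stainless cocktail shaker, half-way up its 155 mm height, z along its axis (up). 0.35 kg, straight body 70 mm across up to 82 mm above its foot, tapering to a round cap 36 mm across from 112 to 150 mm above its foot (34 to 72 mm above this point). Take it by the cap from above.
- tumbler_a: Bystander: clear glass tumbler, 76 mm across, 88 mm tall, origin under its foot.
- tumbler_b: Bystander: clear glass tumbler, same as the other.
- jigger: Bystander: chrome jigger, hourglass, 46 mm across, 85 mm tall, origin under its foot.
- muddler: Bystander: wooden muddler lying on the shelf, 200 x 26 x 26 mm along its x, origin under its middle.
Not all that is in view belongs to the job. What is shaped like the part that bears shaker_mid but purple is not meant.

How it is judged:
By the outcome, as a careful person would: the job done as asked, in the order asked, and still so for the second after the job is handed in, with the robot touching nothing.
It also fails if it takes over 72 s, if anything falls off the work surface, if the arm or the gripper's body presses on something with over 40 N, if the wrist force passes 120 N, or if a joint passes its speed limit or range.

## Working session

There is one attempt and no reset: what is moved stays moved. The work goes in short steps, Python scripts to look and compute and a tool call to move; the robot and the scene stay as the last step left them, time stands still between calls to the robot, and variables do not carry over. Pictures are saved under pics/ and viewed, and the job is handed in when it is done.

Besides the shell and the picture viewer there is one more tool, called after "Emit:" as name(argument=value, ...) on one line, values as JSON. step_arm: Moves the arm, as the interface text tells. Its arguments: {"type":"object","properties":{"targets":{"type":"array"},"squeeze":{"type":"number"}},"required":["targets"]}

```bash
mkdir -p pics
python3 - <<'E'
from station import manip,get_image,finder
import cv2,pickle
o=manip.get_obs();print({k:(v if not hasattr(v,'tolist') else v.tolist()) for k,v in o.items()})
for n in ["side","top","wrist"]:
    p=get_image(n);pickle.dump(p,open(f'{n}0.pkl','wb'));cv2.imwrite(f'pics/{n}0.png',p['frame'])
    print(n,{k:v for k,v in p.items() if k!='frame'})
    for t in ["cradle","seat","bay","carriage","pad_face","knob_grip","shaker_mid","tumbler_a","jigger","muddler"]:
        print(t,[(r['at'],round(r['score'],2)) for r in finder.spot_point(t,p)][:4])
E
```

```text
{'clock': 0.0, 'joint_positions': [-1.2682252010732844, 0.6899618169873384, -0.19448749551259967, 1.5663349081634004, 0.15729518474875268, 0.9024744449698974, -0.21511398506354176], 'dq': [-0.0002647754463448649, -7.332424167603684e-05, -0.00024084683172263355, 0.0011433801485412408, -0.00026799532951879873, 0.001112220306722662, -0.0005543039881235179], 'joint_efforts': [-0.0007229232141980901, -52.75728464126587, -1.2663159146904945, -15.343753695487976, -0.052440573927015066, 0.006467079219873995, 0.00017589460640010657], 'ee_pos': [0.16586160599103217, 0.6019475782179062, 0.23792561085403832], 'orientation': [-3.1398086863900567, 0.00014157507810597103, 2.8728675150787883], 'wrist_force': [0.7729804971776968, -0.1098148225930189, -0.01798269121899268], 'wrist_torque': [-0.03164554172744527, 0.017748433172941627, 0.04041338711095619], 'gripper_width': 0.08800801196553938}
side {'fx': 366.43676600758107, 'fy': 366.43676600758107, 'cx': 250.3545885124312, 'cy': 187.97862941376079, 'k1': -0.02363621638027026, 'rvec': array([ 0.45225884, -2.65522092,  1.31370273]), 'tvec': array([0.57
[... 987 characters left out ...]
, 0.16)]
pad_face [([259.5, 201.9], 0.75)]
knob_grip [([315.8, 194.7], 0.76)]
shaker_mid [([169.2, 259.3], 0.82), ([223.3, 264.8], 0.79), ([286.6, 268.0], 0.78)]
tumbler_a [([255.7, 133.4], 0.91), ([372.9, 259.0], 0.74)]
jigger [([139.2, 265.8], 0.91)]
muddler [([371.0, 257.1], 0.66), ([396.5, 200.8], 0.56)]
wrist {'fx': 269.7539369144857, 'fy': 269.7539369144857, 'cx': 251.68127583129066, 'cy': 188.4335431323166, 'k1': 0.017158570365474832, 'rvec': array([-2.29093382, -1.7468923 , -0.27299245]), 'tvec': array([-0.62362611, -0.042942  ,  0.39198856]), 'shot': 3}
cradle []
seat []
bay []
carriage []
pad_face []
knob_grip []
shaker_mid []
tumbler_a []
jigger [([124.4, 346.4], 0.81)]
muddler []
```

View pics/top0.png

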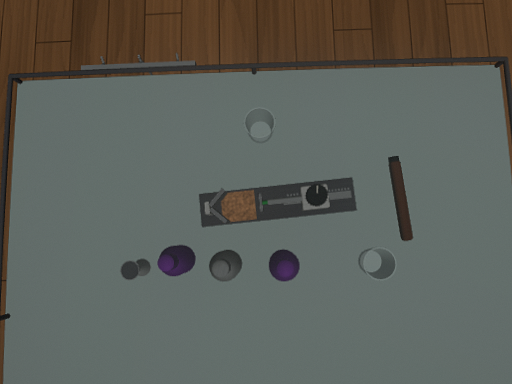

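View pics/side0.png

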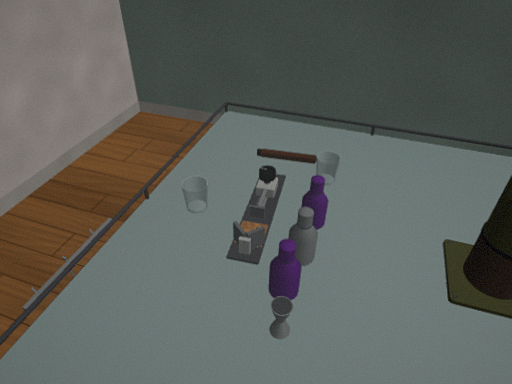

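The top view shows three shaker shapes: purple at about (177,261), stainless grey at (225,265) and purple at (285,266). In the side view they are purple at (285,270), grey at (303,237) and purple at (315,205). The grey one matches "stainless", so that's the one meant. I'll confirm it in a crop and measure.

```bash
cat > h.py <<'E'
import numpy as np,cv2,pickle
def K(p): return np.array([[p['fx'],0,p['cx']],[0,p['fy'],p['cy']],[0,0,1.]])
def D(p): return np.array([p['k1'],0,0,0.])
def ray(p,uv):
    n=cv2.undistortPoints(np.array([[uv]],float),K(p),D(p))[0,0]
    R=cv2.Rodrigues(np.array(p['rvec']))[0];t=np.array(p['tvec'])
    return -R.T@t, R.T@np.array([n[0],n[1],1.])
def atz(p,uv,z):
    c,d=ray(p,uv);return c+d*(z-c[2])/d[2]
def proj(p,X):
    return cv2.projectPoints(np.array(X,float).reshape(-1,1,3),np.array(p['rvec']),np.array(p['tvec']),K(p),D(p))[0].reshape(-1,2)
def tri(obs):
    A=np.zeros((3,3));b=np.zeros(3)
    for p,uv in obs:
        c,d=ray(p,uv);d=d/np.linalg.norm(d);M=np.eye(3)-np.outer(d,d);A+=M;b+=M@c
    X=np.linalg.solve(A,b);return X,[np.round(proj(p,X)[0]-uv,1) for p,uv in obs]
E
python3 - <<'E'
from h import *
s=pickle.load(open('side0.pkl','rb'));t=pickle.load(open('top0.pkl','rb'))
S=dict(cradle=([258.4,214.3],[280.8,205.4],0),seat=([248.1,237.1],[234.1,202.8],.008),bay=([250.5,235.4],[238.3,202.9],.008),carriage=([267.5,192.6],[311.7,197.3],0),pad=([257.4,211.3],[259.5,201.9],.038),knob=([265.6,173.3],[315.8,194.7],.077),tumA=([326.3,177.8],[372.9,259],0),tumB=([197.8,205.4],[255.7,133.4],0),jig=([281.1,325.9],[139.2,265.8],0),mud=([287.8,157.6],[396.5,200.8],0))
S['shakerP1']=([318,198.9],[286.6,268],.0775)
for a in ([303,237],):S['shaker']=(a,[223.3,264.8],.0775)
S['P2']=([281.8,268.1],[169.2,259.3],.0775)
for k,(a,b,z) in S.items():
    X,e=tri([(s,a),(t,b)]);print(k,X.round(3),e,'side@z',atz(s,a,z).round(3)[:2],'top@z',atz(t,b,z).round(3)[:2])
for n,p,r in(('a',s,(220,160,340,300)),('b',t,(150,170,370,290))):
    c=p['frame'][r[1]:r[3],r[0]:r[2]];f=390/c.shape[0] if n=='a' else 3
    globals()[n]=cv2.resize(c,None,fx=3,fy=3,interpolation=2)
cv2.imwrite('pics/ca.png',a);cv2.imwrite('pics/cb.png',b)
E
```

```text
cradle [ 0.602 -0.061 -0.018] [array([2.2, 0.3]), array([-0.7, -2.4])] side@z [ 0.603 -0.041] top@z [ 0.595 -0.062]
seat [ 0.602  0.055 -0.002] [array([-0.7, -0.1]), array([0.2, 0.7])] side@z [0.597 0.064] top@z [0.603 0.055]
bay [ 0.601  0.045 -0.004] [array([-1.2, -0.2]), array([0.3, 1.3])] side@z [0.593 0.056] top@z [0.603 0.044]
carriage [ 0.61  -0.141  0.005] [array([-1.1, -0.1]), array([0.3, 1.3])] side@z [ 0.608 -0.147] top@z [ 0.613 -0.141]
pad [ 0.599 -0.01   0.038] [array([-0.9, -0.1]), array([0.3, 1. ])] side@z [ 0.596 -0.011] top@z [ 0.601 -0.01 ]
knob [ 0.613 -0.142  0.075] [array([0.5, 0.1]), array([-0.2, -0.6])] side@z [ 0.614 -0.14 ] top@z [ 0.612 -0.142]
tumA [ 0.452 -0.287 -0.   ] [array([-1.3, -0. ]), array([0.4, 1.7])] side@z [ 0.448 -0.288] top@z [ 0.456 -0.286]
tumB [ 0.778 -0.003  0.014] [array([-0.2, -0.1]), array([0.1, 0.3])] side@z [ 0.786 -0.018] top@z [ 0.783 -0.003]
jig [0.447 0.292 0.013] [array([-2. , -0.3]), array([0.3, 1.7])] side@z [0.445 0.284] top@z [0.451 0.298]
mud [ 0.597 -0.351  0.009] [array([-0.3, -0. ]), array([0.1, 0.5])] side@z [ 0.599 -0.365] top@z [ 0.599 -0.353]
shakerP1 [ 0.444 -0.07   0.078] [array([-0.4, -0. ]), array([0.1, 0.5])] side@z [ 0.443 -0.071] top@z [ 0.445 -0.07 ]
shaker [0.453 0.076 0.068] [array([-0.8, -0.1]), array([0.1, 0.8])] side@z [0.449 0.085] top@z [0.455 0.075]
P2 [0.471 0.199 0.083] [array([0.3, 0. ]), array([-0.1, -0.3])] side@z [0.472 0.195] top@z [0.47  0.201]
```

View pics/ca.png

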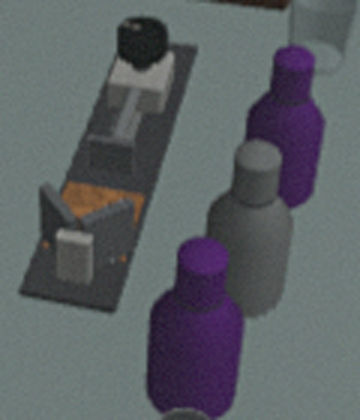

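View pics/cb.png

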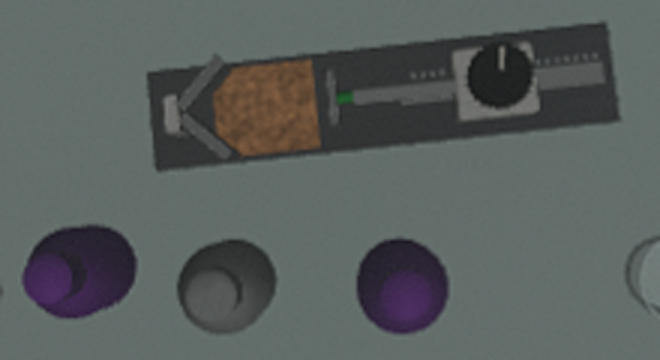

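The crops confirm it: the grey shaker stands between two purple look-alikes (cap at top ≈(221,268), side ≈(307,211)). Next I'll refine its axis from the cap and the cradle from its plate corners.

Run:
```python
from h import *
from scipy.optimize import least_squares
s=pickle.load(open('side0.pkl','rb'));t=pickle.load(open('top0.pkl','rb'))
print('captop',tri([(s,[306.7,210.7]),(t,[221,267.5])]),atz(t,[221,267.5],.15),atz(s,[306.7,210.7],.15))
# segment the plate: dark
q=np.array([[148,72],[155,170],[620,120],[605,22]])/3+[150,170]-0.33
W=np.array([atz(t,c,.008) for c in q]);print(W.round(4))
print([np.linalg.norm(W[i]-W[(i+1)%4]).round(3) for i in range(4)])
sq=np.array([[20,293],[117,311],[198,46]])/3+[220,160]-.33
print('side',np.array([atz(s,c,.008) for c in sq]).round(4))
# cradle plate: y from -205..185? origin 10mm from middle towards knob => middle at +10: y -185..205
def cor(p):
    x,y,a=p;R=np.array([[np.cos(a),-np.sin(a)],[np.sin(a),np.cos(a)]])
    L=np.array([[.042,.205],[-.042,.205],[-.042,-.185],[.042,-.185]])
    return np.c_[L@R.T+[x,y],np.full(4,.008)]
f=lambda p:np.r_[(proj(t,cor(p))-q).ravel(),(proj(s,cor(p))[[0,1,2]]-sq[[1,0,2]]).ravel()*0]
r=least_squares(f,[.6,-.06,.05]);print(r.x,np.degrees(r.x[2]),f(r.x).round(1))
x,y,a=r.x
P=lambda l:np.array([x-np.sin(a)*l,y+np.cos(a)*l])
print('bay',P(.11),'seat',P(.12),'side proj corners',proj(s,cor(r.x)).round(1),sq)
k=np.array([.6125,-.142]);d=np.array([-np.sin(a),np.cos(a)]);print('knob cradle y',(k-[x,y])@d,'x',(k-[x,y])@[np.cos(a),np.sin(a)])
# shaker body silhouettes in both
```

```text
captop (array([0.45256125, 0.0709142 , 0.14872946]), [array([-0.9, -0.1]), array([0.2, 0.9])]) [0.45459342 0.07107861 0.15      ] [0.45045305 0.071935   0.15      ]
[[ 0.6287  0.1436  0.008 ]
 [ 0.5462  0.138   0.008 ]
 [ 0.5789 -0.2498  0.008 ]
 [ 0.6613 -0.2414  0.008 ]]
[np.float64(0.083), np.float64(0.389), np.float64(0.083), np.float64(0.386)]
side [[ 0.6251  0.1498  0.008 ]
 [ 0.5422  0.1414  0.008 ]
 [ 0.5763 -0.2473  0.008 ]]
[ 0.60465856 -0.06234485  0.08435766] 4.833337624167398 [-0.7 -0.2 -0.2  0.3  0.2  0.2  0.7 -0.3 -0.  -0.   0.   0.  -0.  -0. ]
bay [0.59539022 0.04726399] seat [0.59454764 0.05722843] side proj corners [[225.5 255.7]
 [257.8 262.1]
 [285.3 174.4]
 [260.5 170.7]] [[226.33666667 257.33666667]
 [258.67       263.33666667]
 [285.67       175.00333333]]
knob cradle y -0.0800325949868387 x 0.0011020007240025924
```

Emit:
step_arm(targets=[[0.088,0.022,-0.04,0,0],[0.088,0.022,-0.04,0,0],[0.088,0.022,-0.04,0,0],[0.088,0.022,-0.04,0,0],[0.088,0.022,-0.04,0,0],[0.088,0.022,-0.04,0,0],[0.088,0.022,-0.04,0,0],[0.088,0.022,-0.04,0,0],[0.088,0.022,-0.04,0,0],[0.088,0.022,-0.04,0,0],[0.088,0.022,-0.04,0,0],[0.088,0.022,-0.04,0,0],[0.088,0.022,-0.049,0,0],[0.088,0,0,0,0]], squeeze=25)

```text
clock: 3.4
ee_pos: [0.4535, 0.0688, 0.2387]
orientation: [-3.14, 0.001, 2.864]
wrist_force: [-0.6, 0.9, -0.3]
gripper_width: 0.088
```

Run:
```python
from h import *
from station import manip,get_image,finder
o=manip.get_obs();print(o['clock'],o['ee_pos'],o['orientation'],np.round(o['joint_positions'],2))
p=get_image('wrist');pickle.dump(p,open('wrist1.pkl','wb'))
for tg in["shaker_mid","bay","knob_grip"]:print(tg,[(r['at'],round(r['score'],2)) for r in finder.spot_point(tg,p)])
f=p['frame'].copy();print('exp cap',proj(p,[[.4525,.073,.15],[.4525,.073,.0775]]))
cv2.imwrite('pics/wrist1.png',f)
```

```text
3.4 [0.45349204 0.06883871 0.23866943] [-3.13986682e+00  1.36270384e-03  2.86351248e+00] [-0.07  0.48 -0.27  2.05  0.21  0.64  0.81]
shaker_mid [([258.2, 169.8], 0.79), ([358.5, 154.7], 0.78), ([264.7, 247.4], 0.47)]
bay [([264.4, 248.5], 0.64)]
knob_grip [([138.9, 315.4], 0.72)]
exp cap [[257.26458547 190.09851285]
 [256.21832897 170.75978376]]
```

View pics/wrist1.png

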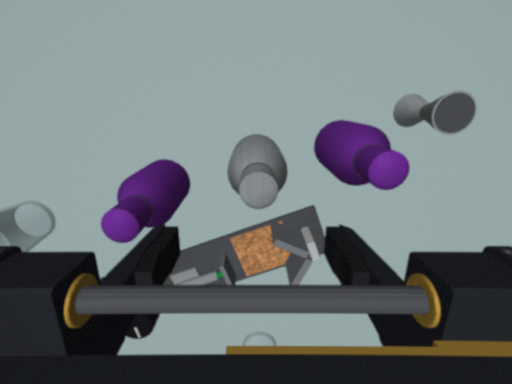

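The wrist view shows the grey shaker between the fingers, with its cap at about (258,188) against a predicted (257,190). The position is confirmed at about (0.4525, 0.073). Now I'll descend and grip the cap.

Emit:
step_arm(targets=[[0.088,-0.001,0.004,-0.02,0],[0.088,0,0,-0.025,0],[0.088,0,0,-0.025,0],[0.088,0,0,-0.025,0],[0.088,0,0,-0.02,0],[0.088,0,0,-0.008,0],[0.088,0,0,0,0],[0.02,0,0,0,0],[0.02,0,0,0,0],[0.02,0,0,0,0],[0.02,0,0,0,0],[0.02,0,0,0,0],[0.02,0,0,0,0]], squeeze=25)

```text
clock: 5.22
ee_pos: [0.4508, 0.0772, 0.1157]
orientation: [-3.141, -0.0, 2.872]
wrist_force: [-1.5, -0.9, 0.3]
gripper_width: 0.0359
```

Run:
```python
from h import *
p=pickle.load(open('wrist1.pkl','rb'))
print(atz(p,[264.4,248.5],.008),atz(p,[138.9,315.4],.077))
print(atz(p,[258.5,188],.15),atz(p,[258.2,169.8],.0775))
```

```text
[0.5952132  0.04757352 0.008     ] [ 0.60961154 -0.14244175  0.077     ]
[0.45085643 0.07463235 0.15      ] [0.45201875 0.07554889 0.0775    ]
```

Emit:
step_arm(targets=[[0.02,0,0,0.01,0],[0.02,0,0,0.025,0],[0.02,0,0,0.03,0],[0.02,0,0,0.025,0],[0.02,0.01,-0.002,0,0],[0.02,0.02,-0.004,0,0],[0.02,0.025,-0.005,0,0],[0.02,0.025,-0.005,0,0],[0.02,0.025,-0.005,0,0],[0.02,0.02,-0.004,0,0],[0.02,0.012,-0.002,0,0],[0.02,0.007,-0.002,0,0],[0.02,0,0,0,0],[0.02,0,0,0,0]])

```text
clock: 6.98
ee_pos: [0.5941, 0.0488, 0.2056]
orientation: [-3.141, -0.001, 2.873]
wrist_force: [0.2, 0.1, -3.0]
gripper_width: 0.0359
```

Run:
```python
from h import *
from station import manip,get_image,finder
o=manip.get_obs();print(o['clock'],o['ee_pos'],o['wrist_force'],o['gripper_width'])
im=[]
for n in['top','side']:
    p=get_image(n);pickle.dump(p,open(n+'2.pkl','wb'))
    print(n,[(r['at'],round(r['score'],2)) for r in finder.spot_point('shaker_mid',p)], proj(p,[o['ee_pos'][0],o['ee_pos'][1],o['ee_pos'][2]-.1155+.0775]))
    q=(150,130,350,280) if n=='top' else (180,110,380,260)
    im.append(cv2.resize(p['frame'][q[1]:q[3],q[0]:q[2]],None,fx=2.6,fy=2.6,interpolation=2)[:, :])
cv2.imwrite('pics/c2t.png',im[0]);cv2.imwrite('pics/c2s.png',im[1])
```

```text
6.975 [0.59414742 0.04882518 0.20560049] [ 0.15496856  0.09368516 -3.0443196 ] 0.035852906757937585
top [([284.5, 263.9], 0.74), ([172.6, 259.6], 0.54)] [[229.77301676 200.66139629]]
side [([247.8, 183.8], 0.89), ([317.8, 201.9], 0.85), ([284.6, 266.3], 0.7)] [[251.42136327 186.4674144 ]]
```

View pics/c2s.png

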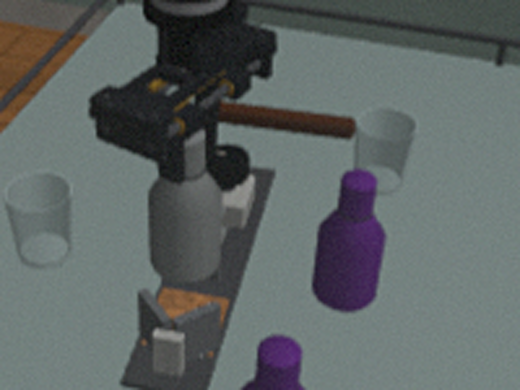

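View pics/c2t.png

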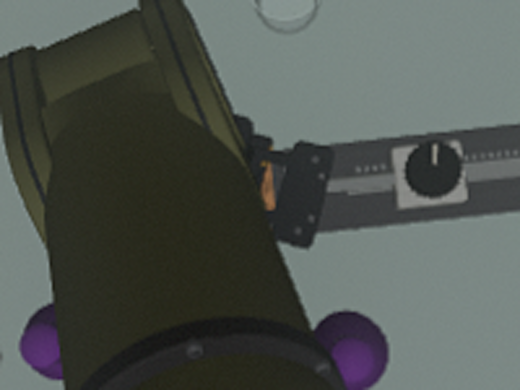

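The shaker is held upright over the bay. Its silhouette column in the side view, about 251.3, matches the predicted 251.4. Lowering it now.

Emit:
step_arm(targets=[[0.02,0.001,-0.001,-0.015,0],[0.02,0,0,-0.02,0],[0.02,0,0,-0.02,0],[0.02,0,0,-0.015,0],[0.02,0,0,-0.006,0],[0.02,0,0,-0.003,0],[0.02,0,0,-0.001,0],[0.02,0,0,0,0]])

```text
clock: 8.18
ee_pos: [0.5963, 0.0477, 0.1262]
orientation: [3.141, 0.001, 2.873]
wrist_force: [-0.2, 0.3, -3.8]
gripper_width: 0.0357
```

Emit:
step_arm(targets=[[0.02,-0.001,0,-0.001,0],[0.02,0,0,-0.001,0],[0.02,0,0,-0.0005,0],[0.02,0,0,0,0]])

```text
clock: 8.68
ee_pos: [0.5953, 0.0474, 0.1238]
orientation: [3.141, 0.001, 2.873]
wrist_force: [-1.1, -1.1, 2.7]
gripper_width: 0.0357
```

Foot contact shows in the vertical force, which went from −3.8 to +2.7 N. Releasing and going up.

Emit:
step_arm(targets=[[0.045,0,0,0,0],[0.06,0,0,0,0],[0.08,0,0,0,0],[0.08,0,0,0,0],[0.08,0,0,0.01,0],[0.08,0,0,0.03,0],[0.08,0,0,0.04,0],[0.08,0,0,0.02,0],[0.08,0,-0.03,0,0],[0.08,0.005,-0.045,0,0],[0.08,0.005,-0.045,0,0],[0.08,0.005,-0.04,0,0],[0.08,0,-0.025,0,0],[0.08,0,0,0,0]])

```text
clock: 10.42
ee_pos: [0.6096, -0.1403, 0.2236]
orientation: [-3.14, 0.001, 2.868]
wrist_force: [-0.4, 0.5, -1.8]
gripper_width: 0.0799
```

Run:
```python
from h import *
from station import manip,get_image,finder
o=manip.get_obs();print(o['clock'],o['ee_pos'],o['orientation'],o['wrist_force'],np.round(o['joint_positions'],2))
for n in['top','side','wrist']:
    p=get_image(n);pickle.dump(p,open(n+'3.pkl','wb'))
    for t in['shaker_mid','knob_grip']:
        for r in finder.spot_point(t,p):print(n,t,np.round(r['at'],1),round(r['score'],2),atz(p,r['at'],.0855 if t[0]=='s' else .077).round(4)[:2])
    q={'top':(150,130,350,280),'side':(180,110,380,260),'wrist':(0,0,512,384)}[n]
    cv2.imwrite(f'pics/c3{n}.png',cv2.resize(p['frame'][q[1]:q[3],q[0]:q[2]],None,fx=2.6 if n!='wrist' else 1,fy=2.6 if n!='wrist' else 1,interpolation=2))
```

```text
10.425 [ 0.60963073 -0.1402743   0.22363808] [-3.14025170e+00  6.38732852e-04  2.86818600e+00] [-0.40388541  0.46671583 -1.83719638] [ 0.32  0.71 -0.3   1.58  0.25  0.89  1.22]
top shaker_mid [286.8 264.9] 0.96 [ 0.4527 -0.0701]
top shaker_mid [170.4 262.4] 0.92 [0.4631 0.1958]
top shaker_mid [235.5 202.2] 0.64 [0.5979 0.0443]
top knob_grip [314.9 194.1] 0.86 [ 0.6131 -0.1404]
side shaker_mid [284.  268.4] 0.89 [0.466  0.2011]
side shaker_mid [248.5 210.5] 0.57 [0.6026 0.046 ]
side knob_grip [268.2 173.7] 0.67 [ 0.6062 -0.1407]
wrist shaker_mid [421.8 120.5] 0.69 [0.5967 0.0466]
wrist knob_grip [245.  177.5] 0.81 [ 0.6096 -0.1443]
```

View pics/c3side.png

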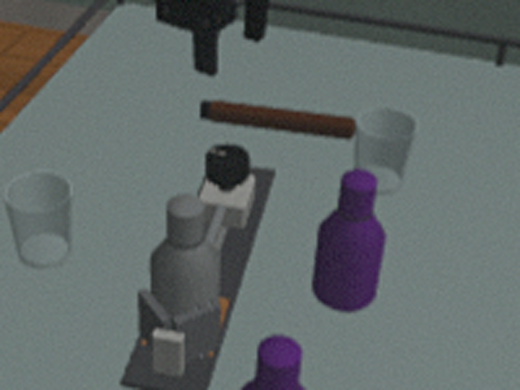

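View pics/c3top.png

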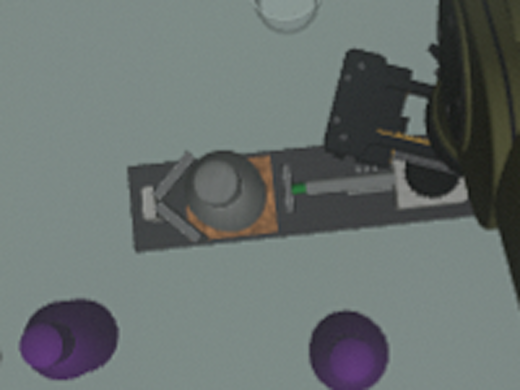

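View pics/c3wrist.png

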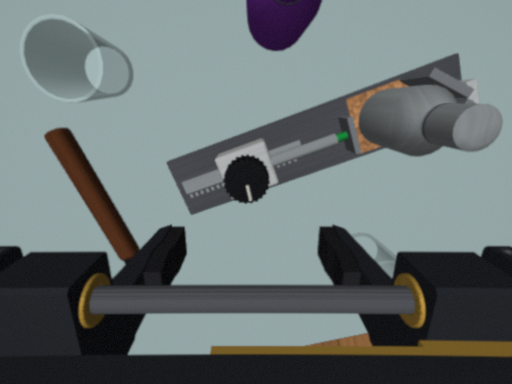

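The shaker stands upright in the bay, clear of both the stop and the pad, and the knob is at about (0.611, −0.142). I'll pre-turn the wrist counter-clockwise (joint 7 has room) and come down on the knob.

Emit:
step_arm(targets=[[0.08,0.001,-0.002,0,10.7],[0.08,0,0,0,10.7],[0.08,0,0,0,10.7],[0.08,0,0,0,10.7],[0.08,0,0,0,10.7],[0.08,0,0,0,10.7],[0.08,0,0,0,10.7],[0.08,0,0,0,10.7],[0.08,0,0,0,10.7],[0.08,0,0,0,10.7],[0.08,0,0,0,10.7],[0.08,0,0,0,10.7],[0.08,0,0,-0.03,0],[0.08,0,0,-0.035,0],[0.08,0,0,-0.03,0],[0.08,0,0,0,0]])

```text
clock: 12.88
ee_pos: [0.5954, -0.1202, 0.1135]
orientation: [3.13, -0.015, -1.232]
wrist_force: [1.1, -0.1, 0.5]
gripper_width: 0.08
```

Run:
```python
from h import *
from station import manip,get_image,finder
o=manip.get_obs();print(o['clock'],o['ee_pos'],o['orientation'],o['wrist_force'],o['wrist_torque'],np.round(o['joint_positions'],2))
p=get_image('wrist')
for r in finder.spot_point('knob_grip',p):print(np.round(r['at'],1),round(r['score'],2),atz(p,r['at'],.077).round(4)[:2])
print(proj(p,[.611,-.142,.092]))
cv2.imwrite('pics/w4.png',p['frame'])
```

```text
12.875 [ 0.59537612 -0.120231    0.11347236] [ 3.12956717 -0.01461697 -1.23179437] [ 1.09206496 -0.08126688  0.46372254] [ 0.07592568  0.14787206 -0.01012289] [ 0.73  1.23 -1.39  1.69  1.25  1.38  2.58]
[239.3 182.8] 0.58 [ 0.6113 -0.1425]
[[238.78410659 189.90087063]]
```

View pics/w4.png

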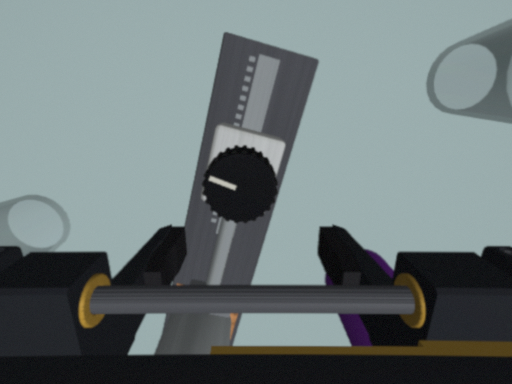

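Turning counter-clockwise drove joint 7 up to 2.58, so clockwise room lies the other way. I'll go back to around the original yaw.

Emit:
step_arm(targets=[[0.08,0,0,0.02,-10.7],[0.08,0,0,0.02,-10.7],[0.08,0,0,0,-10.7],[0.08,0,0,0,-10.7],[0.08,0,0,0,-10.7],[0.08,0,0,0,-10.7],[0.08,0,0,0,-10.7],[0.08,0,0,0,-10.7],[0.08,0,0,0,-10.7],[0.08,0,0,0,-10.7],[0.08,0,0,0,-10.7],[0.08,0,0,0,0]])

```text
clock: 14.48
ee_pos: [0.5977, -0.1194, 0.158]
orientation: [3.134, -0.012, 2.999]
wrist_force: [0.7, 1.1, -0.2]
gripper_width: 0.0796
```

Run:
```python
from h import *
from station import manip,get_image,finder
o=manip.get_obs();print(o['clock'],o['ee_pos'],o['orientation'],o['wrist_force'],o['wrist_torque'],np.round(o['joint_positions'],2))
```

```text
14.475 [ 0.59765714 -0.11938831  0.15799552] [ 3.13442874 -0.01242833  2.99948691] [ 0.70505956  1.07874887 -0.20399532] [-0.01544385 -0.05861126 -0.00681382] [ 0.68  1.02 -1.15  1.65  0.99  1.17  0.7 ]
```

Emit:
step_arm(targets=[[0.08,0.007,-0.012,0,0],[0.08,0.0063,-0.0106,-0.02,0],[0.08,0,0,-0.02,0],[0.08,0,0,0,0],[0.08,0,0,0,0]])

```text
clock: 15.1
ee_pos: [0.6099, -0.1416, 0.1157]
orientation: [3.133, -0.016, 2.998]
wrist_force: [-0.2, 0.5, 0.8]
gripper_width: 0.08
```

Run:
```python
from h import *
from station import manip,get_image,finder
o=manip.get_obs();print(o['clock'],o['ee_pos'],o['orientation'],o['wrist_force'],o['wrist_torque'],np.round(o['joint_positions'],2))
p=get_image('wrist')
for r in finder.spot_point('knob_grip',p):print(np.round(r['at'],1),round(r['score'],2),atz(p,r['at'],.077).round(4)[:2])
print(proj(p,[[.611,-.142,.092],[.611,-.142,.077]]))
cv2.imwrite('pics/w5.png',p['frame'])
```

```text
15.1 [ 0.60989388 -0.14157702  0.1156593 ] [ 3.13317168 -0.01615745  2.99831105] [-0.2436495   0.45567029  0.82545082] [ 0.03531423 -0.01391222  0.02798852] [ 0.69  1.09 -1.11  1.62  1.04  1.15  0.73]
[250.3 215.6] 0.96 [ 0.6102 -0.1436]
[[252.74491994 224.70802145]
 [252.51797548 216.28838073]]
```

View pics/w5.png

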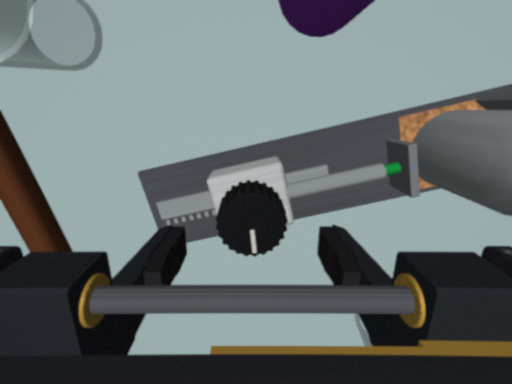

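The knob sits centred between the fingers at about (250,216). Descend and grip.

Emit:
step_arm(targets=[[0.08,0.0005,-0.0005,-0.02,0],[0.08,0,0,-0.02,0],[0.08,0,0,-0.015,0],[0.08,0,0,-0.002,0],[0.08,0,0,0,0],[0.03,0,0,0,0],[0.03,0,0,0,0],[0.03,0,0,0,0],[0.03,0,0,0,0],[0.03,0,0,0,0]], squeeze=45)

```text
clock: 16.45
ee_pos: [0.6109, -0.1418, 0.0592]
orientation: [3.132, -0.015, 2.998]
wrist_force: [-0.0, 3.7, 0.1]
gripper_width: 0.047
```

```bash
cat > st.py <<'E'
from h import *
from station import manip
o=manip.get_obs();print(o['clock'],'pos',np.round(o['ee_pos'],4),'rpy',np.round(o['orientation'],4),'F',np.round(o['wrist_force'],2),'T',np.round(o['wrist_torque'],3),'q',np.round(o['joint_positions'],2),round(o['gripper_width'],4))
a=.0844;F=np.array(o['wrist_force']);Fy=F[:2]@[-np.sin(a),np.cos(a)];print('Teff on tool',o['wrist_torque'][2]-.015*Fy,'Fy',Fy,'along',np.array(o['ee_pos'])[:2]@[-np.sin(a),np.cos(a)])
E
python3 st.py
```

```text
16.45 pos [ 0.6109 -0.1418  0.0592] rpy [ 3.1324 -0.015   2.9979] F [-0.04  3.72  0.13] T [ 0.489 -0.123 -0.049] q [ 0.67  1.16 -1.06  1.64  1.12  1.08  0.69] 0.047
Teff on tool -0.10500467593209178 Fy 3.706594895450795 along -0.19274499747160362
```

Emit:
step_arm(targets=[[0.03,-0.0001,0.0013,0,-5],[0.03,-0.0002,0.0026,0,-10],[0.03,-0.0002,0.0026,0,-10],[0.03,-0.0002,0.0026,0,-10],[0.03,0,0,0,0]], squeeze=50)

```text
clock: 17.08
ee_pos: [0.6103, -0.1324, 0.0592]
orientation: [3.132, -0.016, 2.389]
wrist_force: [0.4, 4.8, -0.5]
gripper_width: 0.0468
```

```bash
python3 st.py
```

```text
17.075 pos [ 0.6103 -0.1324  0.0592] rpy [ 3.1324 -0.016   2.3885] F [ 0.4   4.81 -0.47] T [ 0.758 -0.135 -0.273] q [ 0.63  1.12 -0.97  1.65  1.07  0.99  0.09] 0.0468
Teff on tool -0.344438251879454 Fy 4.763512665281615 along -0.18340496153935082
```

Emit:
step_arm(targets=[[0.03,-0.0001,0.0013,0,-5],[0.03,-0.0002,0.0026,0,-10],[0.03,-0.0002,0.0026,0,-10]])

```text
clock: 17.45
ee_pos: [0.6099, -0.126, 0.0592]
orientation: [3.132, -0.017, 1.95]
wrist_force: [1.2, 4.0, -0.4]
gripper_width: 0.0468
```

```bash
python3 st.py;python3 - <<'E'
from h import *
from station import get_image
for n in['top','side']:
    p=get_image(n);cv2.imwrite(f'pics/k1{n}.png',cv2.resize(p['frame'][150:270,190:350] if n=='top' else p['frame'][140:260,200:360],None,fx=4.5,fy=4.5,interpolation=2))
E
```

```text
17.45 pos [ 0.6099 -0.126   0.0592] rpy [ 3.1322 -0.0169  1.9499] F [ 1.23  4.04 -0.36] T [ 0.627 -0.156  0.435] q [ 0.6   1.09 -0.9   1.67  1.02  0.92 -0.33] 0.0468
Teff on tool 0.3758109578294435 Fy 3.9236548416905035 along -0.1769500314892699
```

View pics/k1top.png

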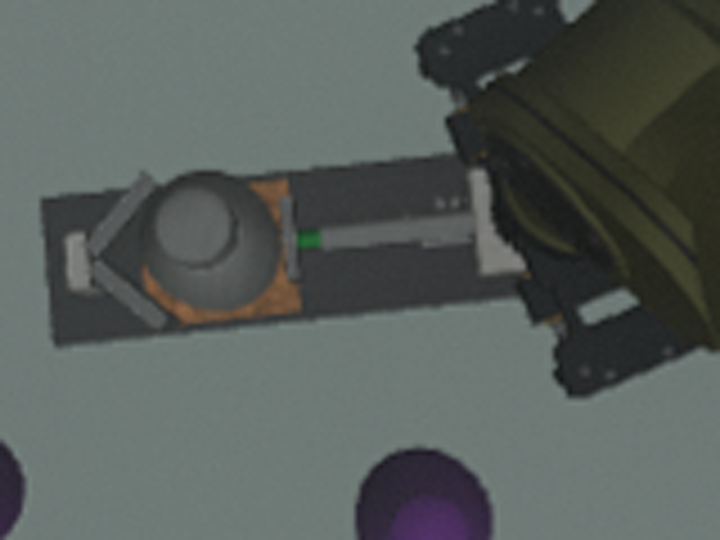

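View pics/k1side.png

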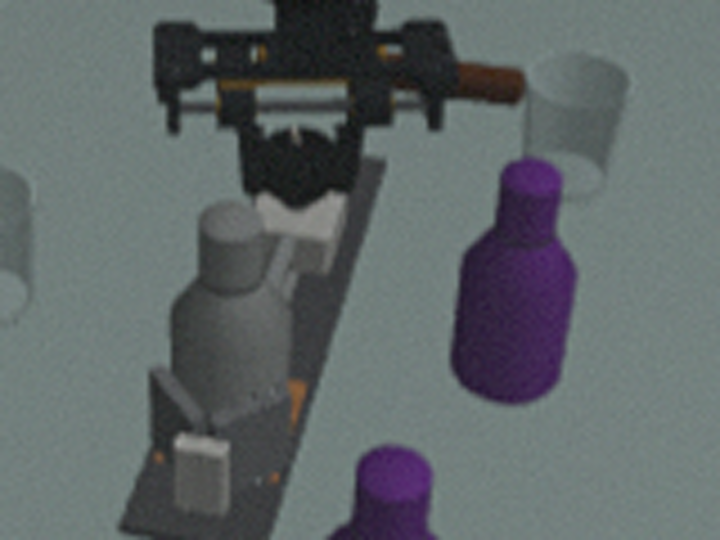

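Mid-motion, the effective knob resistance reads about 0.376 N m, which matches the 0.36 of pure drag. The pad is just short of the shaker. Going on.

Emit:
step_arm(targets=[[0.03,-0.0001,0.0013,0,-5],[0.03,-0.0002,0.0021,0,-8],[0.03,-0.0002,0.0021,0,-8],[0.03,-0.0001,0.0013,0,-5]])

```text
clock: 18.05
ee_pos: [0.6095, -0.1193, 0.0592]
orientation: [3.133, -0.017, 1.501]
wrist_force: [1.7, 3.2, -0.9]
gripper_width: 0.047
```

```bash
python3 st.py
```

```text
18.05 pos [ 0.6095 -0.1193  0.0592] rpy [ 3.1326 -0.0173  1.501 ] F [ 1.69  3.17 -0.87] T [ 0.74  -0.213  0.437] q [ 0.55  1.05 -0.81  1.69  0.97  0.84 -0.76] 0.047
Teff on tool 0.3917167782239429 Fy 3.012169365981204 along -0.17027385981266552
```

Emit:
step_arm(targets=[[0.03,-0.0001,0.0008,0,-3],[0.03,-0.0001,0.0008,0,-3]])

```text
clock: 18.3
ee_pos: [0.6094, -0.1178, 0.0592]
orientation: [3.133, -0.017, 1.398]
wrist_force: [2.6, 3.7, -0.4]
gripper_width: 0.0471
```

```bash
python3 st.py
```

```text
18.3 pos [ 0.6094 -0.1178  0.0592] rpy [ 3.1327 -0.0175  1.3977] F [ 2.57  3.74 -0.45] T [ 0.733 -0.248  0.432] q [ 0.54  1.04 -0.78  1.69  0.95  0.82 -0.86] 0.0471
Teff on tool 0.3789738104056075 Fy 3.5132385047676737 along -0.16875049147979124
```

Emit:
step_arm(targets=[[0.03,-0.0001,0.0008,0,-3],[0.03,-0.0001,0.0008,0,-3]])

```text
clock: 18.55
ee_pos: [0.6093, -0.1162, 0.0592]
orientation: [3.133, -0.018, 1.293]
wrist_force: [2.4, 3.1, -0.7]
gripper_width: 0.0466
```

```bash
python3 st.py;python3 - <<'E'
from h import *
from station import get_image
for n in['top']:
    p=get_image(n);cv2.imwrite(f'pics/k2{n}.png',cv2.resize(p['frame'][170:230,190:290],None,fx=8,fy=8,interpolation=2))
E
```

```text
18.55 pos [ 0.6093 -0.1162  0.0592] rpy [ 3.1328 -0.0177  1.293 ] F [ 2.38  3.14 -0.73] T [ 0.653 -0.365  0.457] q [ 0.52  1.03 -0.76  1.69  0.94  0.8  -0.95] 0.0466
Teff on tool 0.41279351146139287 Fy 2.9286738543093254 along -0.167151728989296
```

View pics/k2top.png

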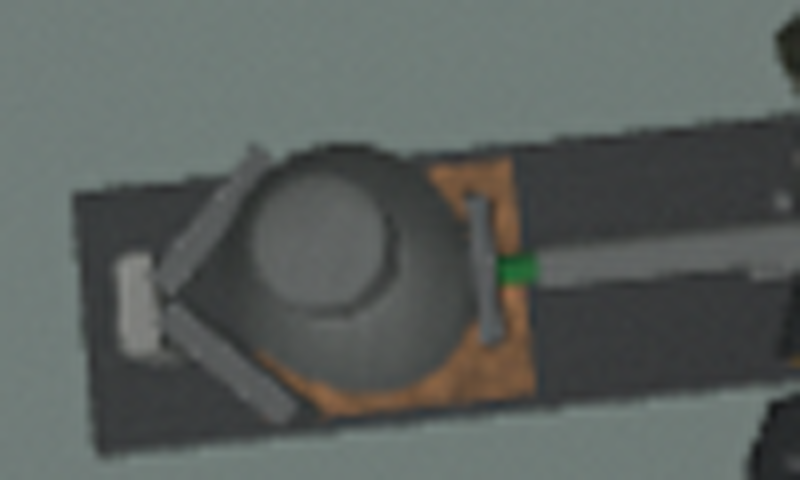

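The pad at (485,270 in the crop) touches the shaker, which isn't home yet. Going on in small steps.

Emit:
step_arm(targets=[[0.03,-0.0001,0.0008,0,-3],[0.03,-0.0001,0.0008,0,-3]])

```text
clock: 18.85
ee_pos: [0.6092, -0.1147, 0.0592]
orientation: [3.133, -0.018, 1.188]
wrist_force: [3.3, 3.6, 0.0]
gripper_width: 0.0466
```

```bash
python3 st.py
```

```text
18.85 pos [ 0.6092 -0.1147  0.0592] rpy [ 3.1328 -0.0179  1.1876] F [3.25 3.64 0.02] T [ 0.719 -0.375  0.408] q [ 0.51  1.02 -0.74  1.7   0.92  0.78 -1.05] 0.0466
Teff on tool 0.3574814221857066 Fy 3.348396744382741 along -0.1656173822577895
```

Emit:
step_arm(targets=[[0.03,-0.0001,0.0008,0,-3]])

```text
clock: 18.98
ee_pos: [0.6092, -0.1139, 0.0592]
orientation: [3.133, -0.018, 1.135]
wrist_force: [2.7, 4.4, -0.0]
gripper_width: 0.0469
```

```bash
python3 st.py
```

```text
18.975 pos [ 0.6092 -0.1139  0.0592] rpy [ 3.1328 -0.018   1.1352] F [ 2.74  4.41 -0.03] T [ 0.672 -0.348  0.447] q [ 0.5   1.02 -0.72  1.7   0.91  0.78 -1.1 ] 0.0469
Teff on tool 0.38505288464546417 Fy 4.1611472692528535 along -0.16486647058577894
```

Emit:
step_arm(targets=[[0.03,-0.0001,0.0008,0,-3],[0.03,-0.0001,0.0008,0,-3]])

```text
clock: 19.23
ee_pos: [0.609, -0.1124, 0.0592]
orientation: [3.133, -0.018, 1.031]
wrist_force: [3.9, 2.2, 0.4]
gripper_width: 0.0472
```

```bash
python3 st.py;python3 - <<'E'
from h import *
from station import get_image
for n in['top']:
    p=get_image(n);cv2.imwrite(f'pics/k3{n}.png',cv2.resize(p['frame'][170:230,190:290],None,fx=8,fy=8,interpolation=2))
E
```

```text
19.225 pos [ 0.609  -0.1124  0.0592] rpy [ 3.1329 -0.018   1.0309] F [3.95 2.17 0.39] T [ 0.728 -0.399  0.519] q [ 0.49  1.01 -0.7   1.7   0.89  0.76 -1.2 ] 0.0472
Teff on tool 0.4917370275600469 Fy 1.8266512225097284 along -0.16332133244877506
```

View pics/k3top.png

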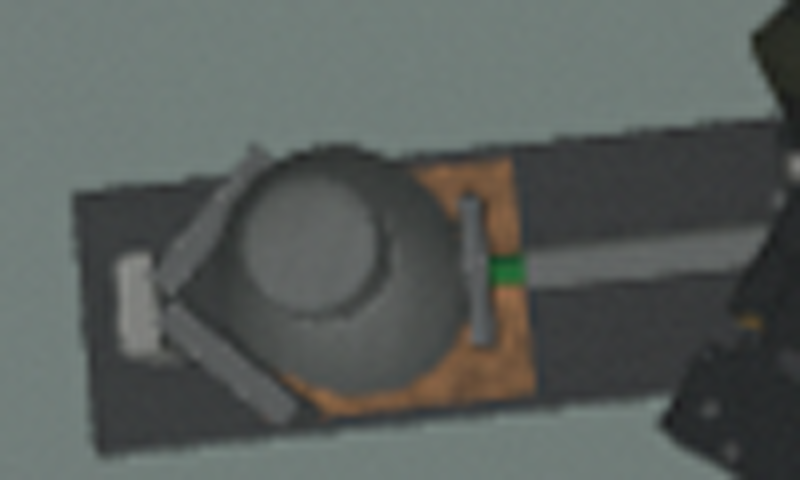

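Emit:
step_arm(targets=[[0.03,0,0.0004,0,-1.5]])

```text
clock: 19.4
ee_pos: [0.609, -0.112, 0.0592]
orientation: [3.133, -0.018, 1.005]
wrist_force: [3.2, 5.5, -0.7]
gripper_width: 0.0468
```

```bash
python3 st.py
```

```text
19.4 pos [ 0.609  -0.112   0.0592] rpy [ 3.133  -0.018   1.0049] F [ 3.22  5.55 -0.75] T [ 0.757 -0.461  0.584] q [ 0.48  1.01 -0.69  1.7   0.89  0.75 -1.22] 0.0468
Teff on tool 0.5047633273774084 Fy 5.255979506915346 along -0.16295233032887194
```

```bash
python3 st.py;python3 - <<'E'
from h import *
from station import get_image
t0=pickle.load(open('top3.pkl','rb'))
p=get_image('top');f=p['frame']
pickle.dump(p,open('top6.pkl','wb'))
for n,g in(('before',t0['frame']),('now',f)):
    a=g.astype(float);gr=np.clip(a[...,1]-np.maximum(a[...,0],a[...,2])-5,0,None)[195:212,240:285]
    print(n,'green sum',gr.sum(), 'cols',gr.sum(0).round().tolist())
cv2.imwrite('pics/k4.png',cv2.resize(f[170:230,190:290],None,fx=8,fy=8,interpolation=2))
p=get_image('side');cv2.imwrite('pics/k4s.png',cv2.resize(p['frame'][170:260,200:320],None,fx=6,fy=6,interpolation=2))
E
```

```text
19.4 pos [ 0.609  -0.112   0.0592] rpy [ 3.133  -0.018   1.0049] F [ 3.22  5.55 -0.75] T [ 0.757 -0.461  0.584] q [ 0.48  1.01 -0.69  1.7   0.89  0.75 -1.22] 0.0468
Teff on tool 0.5047633273774084 Fy 5.255979506915346 along -0.16295233032887194
before green sum 782.0 cols [0.0, 0.0, 0.0, 0.0, 0.0, 0.0, 0.0, 0.0, 0.0, 0.0, 0.0, 0.0, 0.0, 0.0, 0.0, 0.0, 0.0, 0.0, 0.0, 0.0, 0.0, 0.0, 86.0, 166.0, 149.0, 155.0, 145.0, 81.0, 0.0, 0.0, 0.0, 0.0, 0.0, 0.0, 0.0, 0.0, 0.0, 0.0, 0.0, 0.0, 0.0, 0.0, 0.0, 0.0, 0.0]
now green sum 522.0 cols [0.0, 0.0, 0.0, 0.0, 0.0, 0.0, 0.0, 0.0, 0.0, 0.0, 2.0, 123.0, 120.0, 119.0, 109.0, 49.0, 0.0, 0.0, 0.0, 0.0, 0.0, 0.0, 0.0, 0.0, 0.0, 0.0, 0.0, 0.0, 0.0, 0.0, 0.0, 0.0, 0.0, 0.0, 0.0, 0.0, 0.0, 0.0, 0.0, 0.0, 0.0, 0.0, 0.0, 0.0, 0.0]
```

View pics/k4.png

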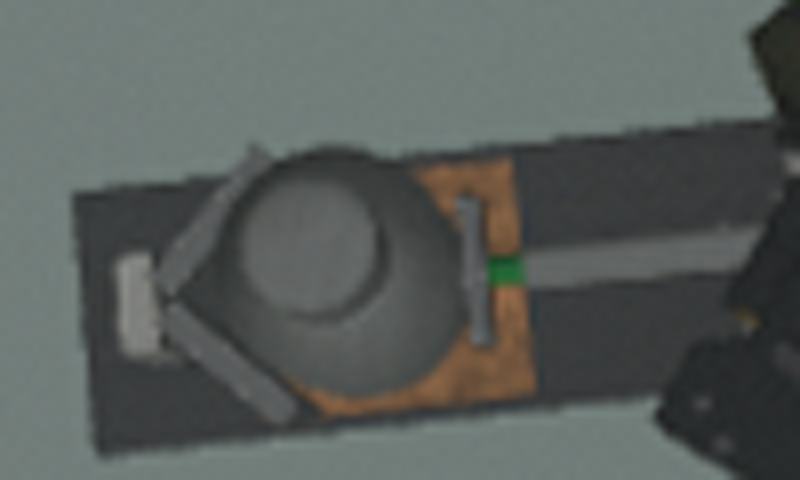

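View pics/k4s.png

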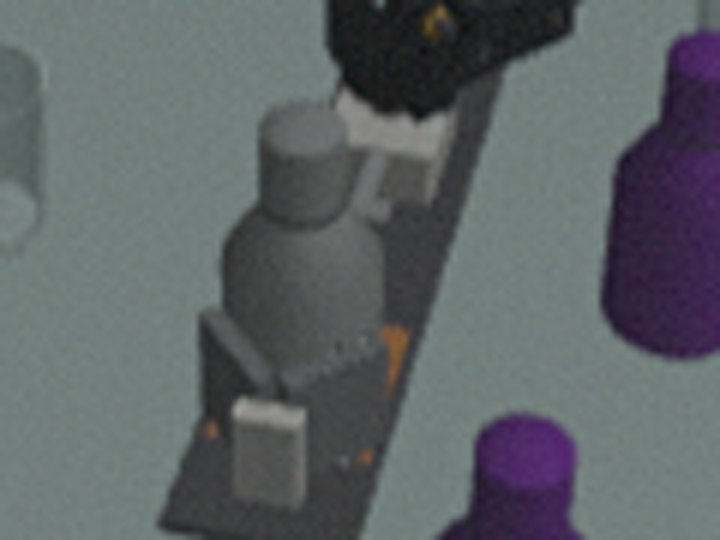

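Run:
```python
from h import *
t=pickle.load(open('top6.pkl','rb'))
a=.0844;c=np.array([.60466,-.06234]);ex=np.array([np.cos(a),np.sin(a)]);ey=np.array([-np.sin(a),np.cos(a)])
for n,uv,z in(('cap',(311,246),.158),('padtop',(470,198),.056),('padbot',(482,345),.056),('V up tip',(258,150),.068),('V low tip',(290,418),.068),('V mid',(165,299),.068)):
    X=atz(t,(np.array(uv)/8+[190,170]-.4),z)[:2]-c;print(n,'x',(X@ex*1000).round(1),'y',(X@ey*1000).round(1))
```

```text
cap x 0.8 y 115.3
padtop x 20.6 y 76.7
padbot x -23.6 y 77.7
V up tip x 40.3 y 137.3
V low tip x -39.6 y 135.4
V mid x -0.8 y 168.9
```

Shaker axis measures x 0.8, y 115.3 mm in the cradle, centred and home in the V. The spring is pressed about 1.7 mm, from both torque and the green plunger. I'll add a touch more, then let go and retreat.

Emit:
step_arm(targets=[[0.03,0,0.0003,0,-1],[0.03,0,0,0,0]])

```text
clock: 19.75
ee_pos: [0.609, -0.1118, 0.0592]
orientation: [3.133, -0.018, 0.987]
wrist_force: [3.9, 4.6, -0.4]
gripper_width: 0.0467
```

```bash
python3 st.py
```

```text
19.75 pos [ 0.609  -0.1118  0.0592] rpy [ 3.133  -0.0179  0.9875] F [ 3.89  4.56 -0.37] T [ 0.737 -0.51   0.466] q [ 0.48  1.01 -0.69  1.7   0.89  0.75 -1.24] 0.0467
Teff on tool 0.40305600038029865 Fy 4.212443013574022 along -0.1627074808218753
```

Emit:
step_arm(targets=[[0.055,0,0,0,0],[0.075,0,0,0,0],[0.08,0,0,0,0],[0.08,0,0,0,0],[0.08,0,0,0.01,0],[0.08,0,0,0.03,0],[0.08,0,0,0.04,0],[0.08,0,0,0.05,0],[0.08,0,0,0.04,0],[0.08,0,-0.04,0,0],[0.08,0,-0.05,0,0],[0.08,0,-0.05,0,0],[0.08,0,0,0,0]])

```text
clock: 21.38
ee_pos: [0.6066, -0.2589, 0.2286]
orientation: [3.133, -0.012, 0.972]
wrist_force: [-0.0, 0.9, -0.8]
gripper_width: 0.0797
```

```bash
python3 st.py;python3 - <<'E'
from h import *
from station import get_image,finder
p=get_image('top');f=p['frame'];a=f.astype(float);gr=np.clip(a[...,1]-np.maximum(a[...,0],a[...,2])-5,0,None)[195:212,240:285]
print(gr.sum(),gr.sum(0)[8:20].round())
for r in finder.spot_point('knob_grip',p):print(r['at'],atz(p,r['at'],.077))
cv2.imwrite('pics/z.png',cv2.resize(f[150:270,190:350],None,fx=5,fy=5,interpolation=2))
p=get_image('side');cv2.imwrite('pics/zs.png',p['frame'])
E
```

```text
21.375 pos [ 0.6066 -0.2589  0.2286] rpy [ 3.1331 -0.0123  0.9723] F [-0.05  0.92 -0.75] T [-0.063  0.169  0.008] q [ 0.75  0.86 -0.85  1.46  0.67  1.12 -0.81] 0.0797
Teff on tool -0.005571513620000929 Fy 0.9158637997606469 along -0.30915176548987916
469.0 [  0.   0.   8. 121. 108. 108.  94.  30.   0.   0.   0.   0.]
[303.6, 194.7] [ 0.61238898 -0.11415226  0.077     ]
```

View pics/z.png

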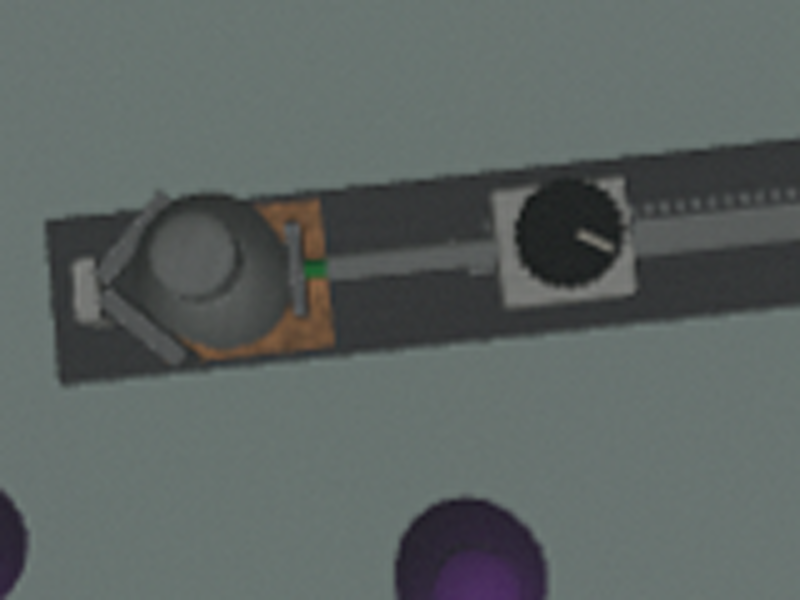

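View pics/zs.png

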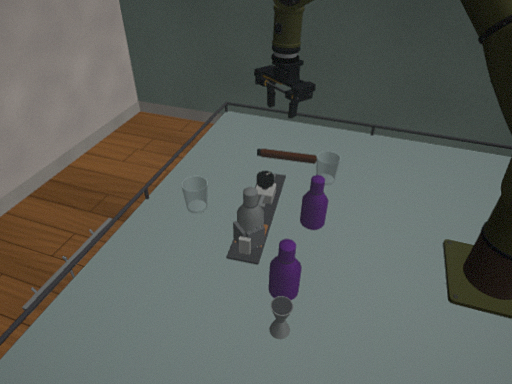

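The last pictures show the shaker upright and home in the V, the pad against it with the plunger still showing about 2 mm of compression, and the arm clear. Handing it in.

```bash
python3 -c "
from station import manip
print(manip.sign_off())"
```

```text
the job is handed in; nothing more can be done
None
```

I stood the grey stainless shaker upright in the bay, let go, then turned the black knob clockwise about 2.0 rad in one grip. After that I let go, backed the arm clear and handed the job in at about 21 s of the 72 s allowed. No verdict was reported.

**Shaker:** It is upright and home in the V stop, with its axis at about x 1 mm, y 115 mm in the cradle's frame.

**Clamp force:** The pad is pressed in by about 2 mm, or about 9–10 N.
- Knob torque rose from about 0.38 to 0.50 N m, which gives about 1.7 mm. I then turned 1° more, worth about 0.26 mm.
- The green plunger had shortened by about 2 mm in the last picture, after I let go. Both estimates are good to only a few tenths of a mm.

**Bystanders:** The tumblers, jigger and muddler looked unmoved in the last side view. I judged this by eye and did not re-measure them.

**What didn't go to plan:**
- I first turned the wrist the wrong way above the knob and nearly reached a joint limit. Nothing was touched, and I turned back before gripping.
- The side and top cameras disagreed by 3–4 mm in x. I used the top and wrist cameras, which agreed.

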